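# Load the mixer cans into the wire rack

### The job

Load the wire can rack on the bar: slide the three small mixer cans that stand on the counter into its open end one after another, upright and in single file between the side rails, so that they push along the can already inside until all four are in. Then swing the rack's gate fully shut behind the last can and let go. Slide the cans along the counter without lifting or tipping any, and leave the tumbler, the bottle and the cube of cue chalk where they stand.

Things in the scene. Friction and masses are not known exactly. Their poses are not given: they have to be found in the camera images.
- rack: fixed rack of bright 6 mm steel wire for one row of cans. Origin: middle of the open mouth, on the counter; x runs level down the lane, z up. Clear lane 62 mm wide (rails' inner faces at y = -31 and 31 mm), x = 0 to 217 mm. Side wires at z = 25 and 65 mm. Roof wires at z = 96 to 102 mm: cans go in only by the mouth. Floor plate 2 mm thick, with a ramp from the counter at x = -24 mm to x = 0
- lane_end (a point): middle of the lane's end stop, on the floor plate, 217 mm from the mouth; four cans in a row (212 mm) just fit between it and the shut gate
- lead_in (a point): outer end of the fixed wire lead-in that flares out from the rail on the side away from the hinge: rack x = -32, y = 50 mm, wires at z = 25 and 65 mm
- gate (a joint): angle of the wire gate in the rack's mouth, rad: 0 fully shut, 2.4 widest; starts between 1.7 and 2.2. Upright hinge at rack x = -4, y = -36 mm; frame 70 mm long, 6 mm thick, z = 15 to 71 mm. At angle q it points from the hinge along (-sin q, cos q) in the rack's x, y. The stiff hinge (0.03 N m) stays where it is left; a stop holds it at 0
- gate_hinge (a point): on the hinge axis of the gate, 43 mm above the counter
- gate_end (a point): middle of the free end of the gate, 70 mm from the hinge axis, 43 mm above the counter
- can1: a small bare aluminium drinks can with a plain paper label, 53 mm in diameter, 85.5 mm tall, foot rim 45 mm in diameter, about 165 g (0.12 to 0.22 kg); origin at the centre of its underside, z up along its axis; its yaw means nothing; stands on the counter outside the mouth
- can2: a small bare aluminium drinks can with a plain paper label, 53 mm in diameter, 85.5 mm tall, foot rim 45 mm in diameter, about 165 g (0.12 to 0.22 kg); origin at the centre of its underside, z up along its axis; its yaw means nothing; stands on the counter outside the mouth
- can3: a small bare aluminium drinks can with a plain paper label, 53 mm in diameter, 85.5 mm tall, foot rim 45 mm in diameter, about 165 g (0.12 to 0.22 kg); origin at the centre of its underside, z up along its axis; its yaw means nothing; stands on the counter outside the mouth
- can4: a small bare aluminium drinks can with a plain paper label, 53 mm in diameter, 85.5 mm tall, foot rim 45 mm in diameter, about 165 g (0.12 to 0.22 kg); origin at the centre of its underside, z up along its axis; its yaw means nothing; already in the lane, on the rack's floor, somewhere between the mouth and the end stop
- tumbler: empty glass tumbler, 76 mm across the rim, 90 mm tall, upright beside the rack; origin at the centre of its underside; to be left alone
- bottle: brown glass mixer bottle, 54 mm in diameter, 165 mm tall, upright beside the rack; origin at the centre of its underside; to be left alone
- chalk: cube of cue chalk, 22 mm wide, 21 mm tall, on the counter; origin at the centre of its underside; to be left alone
There are look-alikes about, which are no part of the job. What is shaped like the can4 but orange or pink is not meant. Leave any purple look-alike of the can1 alone.

How it is judged:
On the way, in this order (a step that is already met when the one before it is completed fails the run):
1. a first can is in the lane (((x of can1 in the frame of rack between 0 and 0.2 m and y of can1 in the frame of rack between -0.012 and 0.012 m and angle between can1's own z axis and vertical below 0.12 rad) or (x of can2 in the frame of rack between 0 and 0.2 m and y of can2 in the frame of rack between -0.012 and 0.012 m and angle between can2's own z axis and vertical below 0.12 rad) or (x of can3 in the frame of rack between 0 and 0.2 m and y of can3 in the frame of rack between -0.012 and 0.012 m and angle between can3's own z axis and vertical below 0.12 rad))), for 0.1 s.
2. a second can has followed it ((((x of can1 in the frame of rack between 0 and 0.2 m and y of can1 in the frame of rack between -0.012 and 0.012 m and angle between can1's own z axis and vertical below 0.12 rad) and (x of can2 in the frame of rack between 0 and 0.2 m and y of can2 in the frame of rack between -0.012 and 0.012 m and angle between can2's own z axis and vertical below 0.12 rad)) or ((x of can1 in the frame of rack between 0 and 0.2 m and y of can1 in the frame of rack between -0.012 and 0.012 m and angle between can1's own z axis and vertical below 0.12 rad) and (x of can3 in the frame of rack between 0 and 0.2 m and y of can3 in the frame of rack between -0.012 and 0.012 m and angle between can3's own z axis and vertical below 0.12 rad)) or ((x of can2 in the frame of rack between 0 and 0.2 m and y of can2 in the frame of rack between -0.012 and 0.012 m and angle between can2's own z axis and vertical below 0.12 rad) and (x of can3 in the frame of rack between 0 and 0.2 m and y of can3 in the frame of rack between -0.012 and 0.012 m and angle between can3's own z axis and vertical below 0.12 rad)))), for 0.1 s.
3. the third can has followed, all in single file (x of can1 in the frame of rack between 0 and 0.2 m and y of can1 in the frame of rack between -0.012 and 0.012 m and angle between each of can1, can2, can3's own z axis and vertical below 0.12 rad and x of can2 in the frame of rack between 0 and 0.2 m and y of can2 in the frame of rack between -0.012 and 0.012 m and x of can3 in the frame of rack between 0 and 0.2 m and y of can3 in the frame of rack between -0.012 and 0.012 m).
4. the gate is shut behind them (value of joint gate below 0.08 rad), for 0.2 s.
At the end, for the whole second after the job is handed in: all four cans stand upright (within 0.12 rad) at rest in the lane in single file, centres more than 20 mm inside the mouth and within 12 mm of the lane's middle, and the gate is shut (less than 0.08 rad) (x of can1 in the frame of rack between 0.02 and 0.2 m and y of can1 in the frame of rack between -0.012 and 0.012 m and angle between each of can1, can2, can3, can4's own z axis and vertical below 0.12 rad and x of can2 in the frame of rack between 0.02 and 0.2 m and y of can2 in the frame of rack between -0.012 and 0.012 m and x of can3 in the frame of rack between 0.02 and 0.2 m and y of can3 in the frame of rack between -0.012 and 0.012 m and x of can4 in the frame of rack between 0.02 and 0.2 m and y of can4 in the frame of rack between -0.012 and 0.012 m and value of joint gate below 0.08 rad and linear speed of each of can1, can2, can3, can4 below 0.02 m/s); the robot touches nothing.
It fails at once if a can is tipped by more than 0.4 rad (angle between any of can1, can2, can3, can4's own z axis and vertical above 0.4 rad).
It fails at once if a can is lifted off the counter (underside above 25 mm) (height (world z) of any of can1, can2, can3, can4 above 0.025 m).
It fails at once if the tumbler, the bottle or the chalk is moved by more than 20 mm or tipped (distance of any of tumbler, bottle, chalk from where it was at the start of the episode above 0.02 m or angle between any of tumbler, bottle, chalk's own z axis and vertical above 0.3 rad).
It also fails if it takes over 72 s, if anything falls off the work surface, if the arm or the gripper's body presses on something with over 40 N, if the wrist force passes 120 N, or if a joint passes its speed limit or range.

### The arm

A 6-joint arm with a two-finger parallel gripper is mounted at the origin on the work surface. World frame = base frame: x ahead of the robot, y to its left, z up, the work surface at z = 0. Lengths are in m, angles in rad, forces in N, time in s.
With the tool pointing down it reaches from about 0.225 to 0.875 m from the base axis. Payload 3.4 kg.
Tool frame: the origin (TCP) lies at the very end of the fingers, on their centre line; the grasp point (between the pads) lies 19 mm behind it (manip.hold_point_z is the distance from the TCP to the grasp point, in m); z points along the fingers, y is the line along which they close (so a half turn about z gives the same grasp; the last joint's range is limited). The gripper opens to 85 mm and grips with 20 to 120 N. Pads are 22 mm wide; open, the fingers measure 114 mm over their backs; the gripper's body (76 mm by 85 mm) begins 54 mm behind the grasp point. The pads swing forward as they close: fully open they stand 13 mm farther back than shut.
Start: joints at [-1.254, 0.276, 1.505, -0, 1.361, -0.121], TCP at [0.244, -0.521, 0.231] pointing down, gripper open.
Joint ranges: [-2.89, 2.89], [-0.75, 2.08], [0.22, 2.7], [-1.18, 4.32], [0.11, 2.71], [-2.7, 2.7]. Speed limits (rad/s): [2.57, 2.57, 3.14, 3.14, 3.14, 3.14].

### API

Orientations are given as a unit quaternion [w, x, y, z].
In Python, from rig import readout, viewer, order, manip gives the robot as it stands. The module is installed in compiled form; this text tells all that it offers.
- The arm moves only by the tool send_rows, never from a script. Its arguments are lists of equal length, an entry for each row: "xyz": the shift along the world's x, y, z in m, a list of three; "delta_rot": the turn, a rotation vector about the world's x, y, z in degrees, a list of three. In form: {"xyz": [[tx, ty, tz], ...], "delta_rot": [[wx, wy, wz], ...]}. A call has 1 to 12 rows; each row shifts and turns the commanded pose from where the row before left it; what a row does not reach is not made up. A row lasts 1/10 s, in which the tool goes at most 50 mm and 8.59 degrees, less where a joint would pass 70% of its speed; a pose out of reach is approached as far as the arm can. A call with a gripper value outside its range is refused whole. "gripper" is the finger opening in m, from 0 to 0.0854, set as the call begins (left out, the last holds). The fingers move at their own pace and stop on an object; "force" is the grip in N (left out, the last holds). Time passes only in rows, so rows that do not move let the fingers close. It gives the time, the measured TCP pose, the force, the opening and the grip force at its end, in the units of the state.
- readout.get_state(): the state, without advancing time (a new reading comes with each control period).
- viewer.get_image(name): name is "scene" or "top" or "wrist"; returns a dict with "color" (384x512x3 uint8, red, green, blue), "depth" (384x512 float32, m along the optical axis (not along the pixel's ray), 0 where there is no reading), "K" (3x3 intrinsics, pixels), "camera_from_world" (4x4, takes a point from world to camera coordinates). Camera axes: x right, y up, looking along -z (the intrinsics and any distortion apply to the point x, -y, -z); pixel columns grow to the right and rows downward; lengths in m; the calibration is good to about 2 mm. A picture is of the moment at which its call begins.
- order.sign_off(): hands the job in; it is judged then, once.
The state is a dict: "clock": time; "qpos": joint angles; "qd": joint speeds; "effort": joint torques, N m; "position": TCP position; "ee_rot": TCP orientation; "contact_force": force on the tool from outside, world axes, zero at the start; "moment": the same for the moment, N m; "width": finger opening in m; "gripper_force": force on a finger pad.
Only numpy, scipy, OpenCV 4.12 (cv2) and the standard library are available. Lean on these libraries where they do the work, as an engineer would, in place of code of your own. Each camera call takes 0.05 s, during which the arm holds its last target. There are 200 camera calls.

## Working session

There is one attempt and no reset: what is moved stays moved. The work goes in short steps, Python scripts to look and compute and a tool call to move; the robot and the scene stay as the last step left them, time stands still between calls to the robot, and variables do not carry over. Pictures are saved under pics/ and viewed, at most 10 in all, crops included, and the job is handed in when it is done.

Besides the shell and the picture viewer there is one more tool, called after ">>>" in YAML: its name, and indented under it one key for each argument. send_rows: Moves the arm, as the interface text tells. Its arguments: {"type":"object","properties":{"xyz":{"type":"array"},"delta_rot":{"type":"array"},"gripper":{"type":"number"},"force":{"type":"number"}},"required":["xyz","delta_rot"]}

```bash
mkdir -p pics; cat > h.py <<'E'
import numpy as np, cv2
from rig import readout, viewer, order, manip
def grab(n):
    im=viewer.get_image(n); return im
def save(im,f,crop=None,s=1):
    c=im["color"][...,::-1]
    if crop: c=c[crop[1]:crop[3],crop[0]:crop[2]]
    cv2.imwrite("pics/"+f,cv2.resize(c,None,fx=s,fy=s,interpolation=cv2.INTER_CUBIC))
def ray(im,u,v):
    K=im["K"];T=np.linalg.inv(im["camera_from_world"])
    d=np.array([(u-K[0,2])/K[0,0],-(v-K[1,2])/K[1,1],-1.])
    return T[:3,3],T[:3,:3]@d
def onz(im,u,v,z):
    o,d=ray(im,u,v); return o+d*(z-o[2])/d[2]
def proj(im,p):
    c=im["camera_from_world"]@np.r_[p,1]; K=im["K"]
    return K[0,0]*c[0]/-c[2]+K[0,2], K[1,1]*-c[1]/-c[2]+K[1,2]
def cloud(im):
    d=im["depth"];v,u=np.mgrid[:d.shape[0],:d.shape[1]];K=im["K"];T=np.linalg.inv(im["camera_from_world"])
    p=np.stack([(u-K[0,2])/K[0,0]*d,-(v-K[1,2])/K[1,1]*d,-d],-1)
    return p@T[:3,:3].T+T[:3,3]
E
python3 - <<'E'
from h import *
print(readout.get_state())
for n in("scene","top"):
    im=grab(n); save(im,n+"0.png",s=1.5); print(n,im["K"],np.linalg.inv(im["camera_from_world"])); np.save(n+"0.npy",im,allow_pickle=True)
E
```

```text
{'clock': 0.0, 'qpos': array([-1.25400056e+00,  2.76594551e-01,  1.50613516e+00, -2.93972216e-05,
        1.36072397e+00, -1.20991219e-01]), 'qd': array([ 0.00058873, -0.00027702, -0.00109121, -0.00079746, -0.00093137,
        0.00051409]), 'effort': array([-2.62593458e-03, -4.16789138e+01, -2.45811832e+01, -5.45319799e-04,
        1.10081464e-02, -7.36505683e-07]), 'position': array([ 0.24358407, -0.52026091,  0.23043918]), 'ee_rot': array([-9.24653002e-04,  9.76137233e-01,  2.17152564e-01, -1.05257741e-04]), 'contact_force': array([ 0.1588964 , -0.18241034, -0.32257727]), 'moment': array([ 0.0439533 , -0.04201193, -0.01735408]), 'gripper_force': 0.0, 'width': 0.08525776361121916}
scene [[388.71298088   0.         259.42862827]
 [  0.         388.71298088 182.4363408 ]
 [  0.           0.           1.        ]] [[-0.69118568 -0.62007598  0.37117131  0.84765887]
 [ 0.72266778 -0.59042255  0.35937793  0.34309336]
 [-0.00369371  0.51663042  0.85620054  0.7666735 ]
 [ 0.          0.          0.          1.        ]]
top [[444.99795635   0.         261.08760543]
 [  0.         444.99795635 191.56847142]
 [  0.           0.           1.        ]] [[ 0.02233533  0.99542457 -0.09290348  0.48902771]
 [-0.99954766  0.02036217 -0.02213287  0.05137231]
 [-0.02013989  0.0933558   0.99542909  0.87603079]
 [ 0.          0.          0.          1.        ]]
```

View pics/scene0.png

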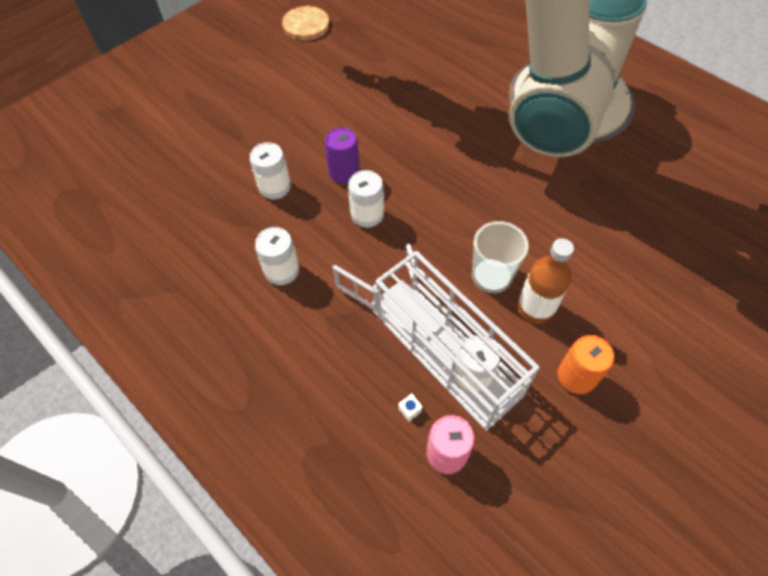

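View pics/top0.png

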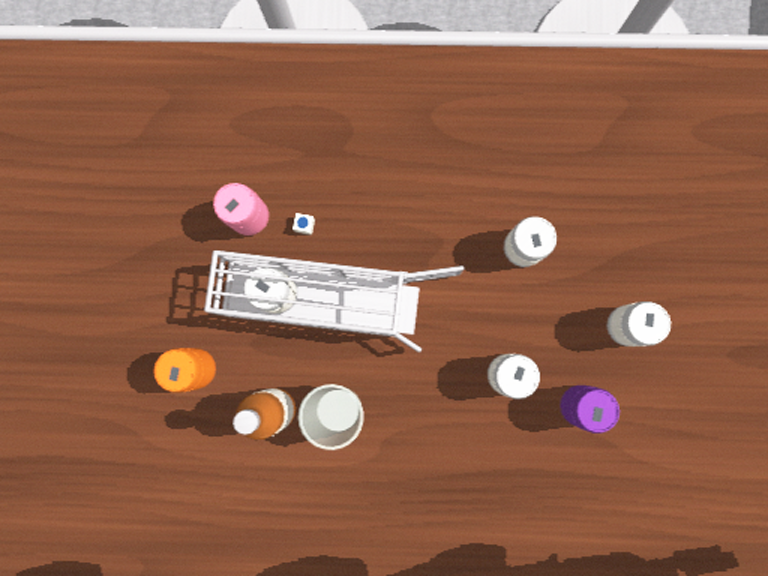

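The scene view shows three white cans at about (270,170), (366,198) and (277,256), with the rack running from (400,270) to (510,400). In the top view they are at (530,241), (640,324) and (515,376). The rack mouth is near (402,303), the gate end near (462,269) and the lead-in tip near (420,349). The purple can is at (590,410).

```bash
python3 - <<'E'
from h import *
S={n:np.load(n+"0.npy",allow_pickle=True).item() for n in("scene","top")}
C=cloud(S["top"]);
np.set_printoptions(precision=4,suppress=True)
hsv=cv2.cvtColor(S["top"]["color"],cv2.COLOR_RGB2HSV)
for n,(u,v) in dict(a=(530,241),b=(640,324),c=(515,376),can4=(270,290),purple=(590,410),tumb=(331,416),chalk=(303,224)).items():
    u/=1.5;v/=1.5
    w=C[int(v)-30:int(v)+30,int(u)-30:int(u)+30].reshape(-1,3)
    m=(abs(w[:,2]-(.088 if n=='can4' else .0855))<.005) if n!='chalk' else abs(w[:,2]-.021)<.004
    q=w[m]
    if len(q)>5:
        (c,r)=cv2.minEnclosingCircle((q[:,:2]*1000).astype(np.float32)); print(n,len(q),np.array(c),r,q[:,2].mean())
# rack: bright grey pixels
m=(hsv[...,1]<50)&(hsv[...,2]>110); box=np.zeros_like(m); box[155:240,130:320]=1; m&=box.astype(bool)
P=C[m]
for lo,hi in((.088,.11),(-.002,.006),(.055,.075)):
    q=P[(P[:,2]>lo)&(P[:,2]<hi)]
    if len(q): print(lo,len(q),cv2.minAreaRect((q[:,:2]*1000).astype(np.float32)),q.min(0),q.max(0))
big=cv2.resize(S["top"]["color"][150:245,125:320],None,fx=4,fy=4,interpolation=cv2.INTER_CUBIC)
cv2.imwrite("pics/rack.png",big[...,::-1])
s=S["scene"]["color"][155:290,210:370]
cv2.imwrite("pics/rack_s.png",cv2.resize(s,None,fx=4.4,fy=4.4,interpolation=cv2.INTER_CUBIC)[...,::-1])
E
```

```text
a 625 [ 626.9169 -100.7073] 26.153736114501953 0.08538637248229083
b 658 [ 527.6589 -233.2271] 25.705825805664062 0.08525951978519143
c 661 [461.6953 -80.9333] 25.880739212036133 0.08519923413713665
can4 511 [556.0495 209.4481] 34.619354248046875 0.08747647587835256
purple 670 [ 424.1454 -174.1538] 25.750497817993164 0.08532647207113611
tumb 181 [411.3875 145.0992] 46.587318420410156 0.08753234542973484
chalk 145 [650.3571 211.1252] 36.41182327270508 0.021876611309234895
0.088 1856 ((554.4531860351562, 171.38385009765625), (226.34397888183594, 73.8234634399414), 84.39508819580078) [0.5081 0.0566 0.088 ] [0.6009 0.2867 0.1067]
-0.002 2574 ((576.0924072265625, 174.03648376464844), (280.4224548339844, 124.70670318603516), 82.06373596191406) [ 0.4955  0.0354 -0.0019] [0.6413 0.318  0.006 ]
0.055 600 ((542.94921875, 134.62921142578125), (302.03521728515625, 105.47126770019531), 88.80792999267578) [ 0.4881 -0.0174  0.0552] [0.5985 0.2857 0.0749]
```

View pics/rack.png

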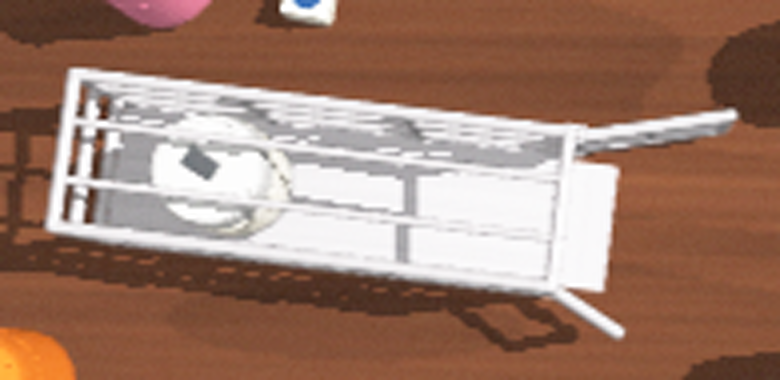

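The crop shows the roof frame's corners at (72,70), (50,228), (578,130) and (553,292). The ramp's outer edge runs from (617,167) to (605,290), the gate end is at (735,115) and the lead-in tip is at (620,332).

```bash
python3 - <<'E'
from h import *
np.set_printoptions(precision=4,suppress=True)
im=np.load("top0.npy",allow_pickle=True).item()
f=lambda u,v,z:onz(im,125+(u+.5)/4-.5,150+(v+.5)/4-.5,z)[:2]
u=np.array([.0977,.9952]);v=np.array([-.9952,.0977])
o=np.array([.5434,.0588])
for n,p in dict(ramp1=(617,167,.001),ramp2=(605,290,.001),m1=(582,130,.099),m2=(555,294,.099),e1=(68,72,.099),e2=(47,228,.099),gend=(737,115,.071),lead=(622,333,.068),hinge=(583,152,.071)).items():
    d=f(*p)-o; print(n,f(*p),(d@u)*1e3,(d@v)*1e3)
E
```

```text
ramp1 [0.5718 0.0357] -20.188290636965494 -30.5140441366964
ramp2 [0.5111 0.0405] -21.388543373271894 30.350349093854014
m1 [0.5785 0.0531] -2.196928627792484 -35.5171020181956
m2 [0.5064 0.0634] 0.9946105454468133 37.256635215554624
e1 [0.5998 0.2814] 227.02193452963613 -34.42052306487559
e2 [0.5305 0.2874] 226.20799619968528 35.19446595020629
gend [ 0.59   -0.0171] -70.9698201368874 -53.82083270982296
lead [0.4902 0.0333] -30.608731606167396 50.44867828337262
hinge [0.5717 0.0525] -3.4573329319570827 -28.781095426746216
```

>>> send_rows:
  xyz:
    - [0.03,0.05,0]
    - [0.03,0.05,0]
    - [0.03,0.05,0]
    - [0.03,0.05,0]
    - [0.03,0.05,0]
    - [0.02,0.05,0]
    - [0.02,0.05,0]
    - [0.02,0.05,-0.02]
    - [0,0.03,-0.02]
    - [0,0,0]
  delta_rot:
    - [0,0,8]
    - [0,0,8]
    - [0,0,8]
    - [0,0,8]
    - [0,0,8]
    - [0,0,8]
    - [0,0,8]
    - [0,0,3.3]
    - [0,0,0]
    - [0,0,0]
  gripper: 0.085

```text
clock: 1.1
position: [0.4243, -0.1353, 0.1913]
ee_rot: [-0.004, 0.739, 0.673, -0.001]
contact_force: [-0.7, -0.6, -0.4]
width: 0.0848
gripper_force: 0.0
```

>>> send_rows:
  xyz:
    - [0.019,0.027,-0.02]
    - [0.019,0.027,-0.03]
    - [0,0,-0.04]
    - [0,0,-0.035]
    - [0,0,-0.02]
    - [0,0,-0.01]
    - [0,0,0]
  delta_rot:
    - [0,0,0]
    - [0,0,0]
    - [0,0,0]
    - [0,0,0]
    - [0,0,0]
    - [0,0,0]
    - [0,0,0]

```text
clock: 1.8
position: [0.4644, -0.0865, 0.038]
ee_rot: [-0.001, 0.741, 0.671, -0.001]
contact_force: [0.2, -0.3, 0.2]
width: 0.085
gripper_force: 0.0
```

>>> send_rows:
  xyz:
    - [-0.0025,0.0055,-0.002]
    - [0,0,0]
  delta_rot:
    - [0,0,0]
    - [0,0,0]

```text
clock: 2.0
position: [0.4626, -0.0804, 0.0378]
ee_rot: [0.001, 0.741, 0.672, 0.0]
contact_force: [0.1, 0.2, 0.8]
width: 0.085
gripper_force: 0.0
```

>>> send_rows:
  xyz:
    - [0,0,0]
    - [0,0,0]
    - [0,0,0]
    - [0,0,0]
    - [0,0,0]
  delta_rot:
    - [0,0,0]
    - [0,0,0]
    - [0,0,0]
    - [0,0,0]
    - [0,0,0]
  gripper: 0.048
  force: 20

```text
clock: 2.5
position: [0.4626, -0.0807, 0.0377]
ee_rot: [0.0, 0.741, 0.672, 0.0]
contact_force: [-1.7, -0.7, 5.7]
width: 0.0526
gripper_force: 20.5
```

>>> send_rows:
  xyz:
    - [0.005,0.003,0]
    - [0.011,0.007,0]
    - [0.012,0.008,0]
    - [0.012,0.008,0]
    - [0.012,0.008,0]
    - [0.011,0.007,0]
    - [0.006,0.004,0]
    - [0.0025,0.002,0]
    - [0,0,0]
  delta_rot:
    - [0,0,0]
    - [0,0,0]
    - [0,0,0]
    - [0,0,0]
    - [0,0,0]
    - [0,0,0]
    - [0,0,0]
    - [0,0,0]
    - [0,0,0]

```text
clock: 3.4
position: [0.534, -0.0341, 0.0377]
ee_rot: [0.001, 0.74, 0.672, -0.001]
contact_force: [-1.4, -1.8, 6.4]
width: 0.0526
gripper_force: 21.1
```

>>> send_rows:
  xyz:
    - [0,0,0]
    - [0,0,0]
    - [-0.001,-0.01,0]
    - [-0.0015,-0.015,0]
    - [-0.002,-0.02,0]
    - [-0.002,-0.02,0]
    - [-0.0012,-0.012,0]
    - [0,0,0]
  delta_rot:
    - [0,0,0]
    - [0,0,0]
    - [0,0,0]
    - [0,0,0]
    - [0,0,0]
    - [0,0,0]
    - [0,0,0]
    - [0,0,0]
  gripper: 0.066

```text
clock: 4.2
position: [0.5262, -0.1127, 0.0369]
ee_rot: [0.0, 0.742, 0.671, -0.0]
contact_force: [0.1, 0.1, -0.8]
width: 0.0659
gripper_force: 0.0
```

>>> send_rows:
  xyz:
    - [0,0,0]
    - [0,0,0]
    - [0,0,0]
    - [0,0,0]
  delta_rot:
    - [0,0,0]
    - [0,0,0]
    - [0,0,0]
    - [0,0,0]
  gripper: 0.02

```text
clock: 4.6
position: [0.5263, -0.1099, 0.0369]
ee_rot: [-0.0, 0.741, 0.672, 0.0]
contact_force: [-0.5, 0.3, 0.9]
width: 0.0205
gripper_force: 0.0
```

```bash
cat >> h.py <<'E'
np.set_printoptions(precision=4,suppress=True)
O=np.array([.5433,.0608]);U=np.array([.0977,.9952]);V=np.array([-.9952,.0977])
def rk(p): d=np.asarray(p)[:2]-O; return np.array([d@U,d@V])*1e3
def cans(im,show=True):
    C=cloud(im);hsv=cv2.cvtColor(im["color"],cv2.COLOR_RGB2HSV)
    m=((hsv[...,1]<60)&(hsv[...,2]>120)&(abs(C[...,2]-.0862)<.004)).astype(np.uint8)
    n,l,st,ce=cv2.connectedComponentsWithStats(m)
    for i in range(1,n):
        if st[i,4]>60:
            q=C[l==i]; c,r=cv2.minEnclosingCircle((q[:,:2]*1e3).astype(np.float32)); print(st[i,4],np.array(c),"r",round(r,1),"rack",rk(np.array(c)/1e3))
E
python3 - <<'E'
from h import *
im=grab("top"); save(im,"top1.png",s=1.5); cans(im); s=readout.get_state(); print(s["position"],rk(s["position"]),s["width"])
E
```

```text
594 [ 627.2594 -100.6818] r 25.3 rack [-152.5039  -99.3332]
70 [576.1003 216.528 ] r 17.6 rack [158.1851 -17.4283]
326 [559.5563 218.3239] r 24.8 rack [158.3561  -0.7882]
561 [534.4681 -34.8567] r 25.3 rack [-96.0605  -0.5561]
103 [542.8768 220.1287] r 19.1 rack [158.5225  15.9875]
[ 0.5263 -0.11    0.0369] [-171.6422    0.2627] 0.0202172878410555
```

View pics/top1.png

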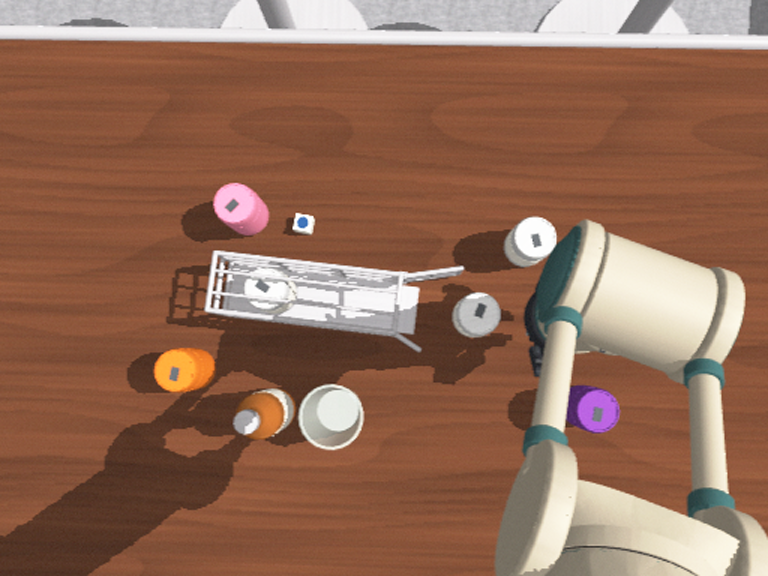

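The can sits on the lane line at (476,314), with the tool behind it and the mouth clear. Next I push it in.

>>> send_rows:
  xyz:
    - [0.0014,0.014,0]
    - [0.0014,0.014,0]
    - [0.0008,0.008,0]
    - [0.001,0.01,0]
    - [0.001,0.01,0]
    - [0.001,0.01,0]
    - [0.001,0.01,0]
    - [0.001,0.01,0]
    - [0,0,0]
  delta_rot:
    - [0,0,0]
    - [0,0,0]
    - [0,0,0]
    - [0,0,0]
    - [0,0,0]
    - [0,0,0]
    - [0,0,0]
    - [0,0,0]
    - [0,0,0]

```text
clock: 5.55
position: [0.5348, -0.023, 0.0369]
ee_rot: [-0.0, 0.741, 0.672, 0.0]
contact_force: [1.2, 0.2, 0.4]
width: 0.0201
gripper_force: 0.0
```

```bash
python3 - <<'E'
from h import *
im=grab("top"); cans(im); s=readout.get_state(); print(s["position"],rk(s["position"]),s["contact_force"])
E
```

```text
252 [ 632.3079 -101.4989] r 23.2 rack [-152.8237 -104.4373]
72 [576.1644 216.6593] r 17.7 rack [158.322  -17.4792]
326 [560.1271 218.2764] r 25.1 rack [158.3645  -1.3609]
105 [543.8126 221.2319] r 20.0 rack [159.7119  15.164 ]
621 [ 527.4248 -233.7215] r 25.3 rack [-294.6588  -12.9758]
[ 0.5347 -0.0236  0.0368] [-84.8492   0.3039] [-0.3667 -0.9442 -0.5981]
```

```bash
python3 - <<'E'
from h import *
im=grab("scene"); cans(im); save(im,"scene1.png",crop=(150,70,400,300),s=2.4)
E
```

```text
86 [44.6554  3.0822] r 47.2 rack [-106.1583  490.6121]
226 [ 526.9884 -232.9114] r 26.9 rack [-293.8952  -12.4623]
246 [410.0056 136.6255] r 38.6 rack [ 62.4387 140.0628]
301 [627.1319 -99.669 ] r 24.7 rack [-151.5084  -99.1073]
283 [539.1125  13.4271] r 24.6 rack [-47.5546  -0.4609]
251 [558.1667 221.1499] r 25.3 rack [161.0327   0.8708]
148 [569.615  220.8275] r 22.4 rack [161.8303 -10.554 ]
```

View pics/scene1.png

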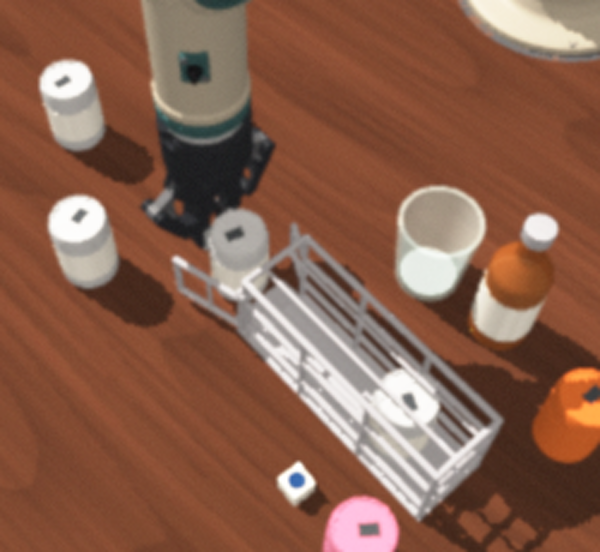

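The can is in line at the mouth, at (238,245), and the tool is behind it.

>>> send_rows:
  xyz:
    - [0.001,0.01,0]
    - [0.001,0.01,0]
    - [0.001,0.01,0]
    - [0.001,0.01,0]
    - [0.001,0.01,0]
    - [0.001,0.01,0]
    - [0.0005,0.005,0]
    - [0,0,0]
  delta_rot:
    - [0,0,0]
    - [0,0,0]
    - [0,0,0]
    - [0,0,0]
    - [0,0,0]
    - [0,0,0]
    - [0,0,0]
    - [0,0,0]

```text
clock: 6.45
position: [0.5412, 0.0417, 0.0367]
ee_rot: [-0.0, 0.741, 0.672, 0.0]
contact_force: [-0.2, 0.4, 0.5]
width: 0.0197
gripper_force: 0.0
```

```bash
python3 - <<'E'
from h import *
im=grab("scene"); cans(im); s=readout.get_state(); print(s["position"],rk(s["position"]),s["contact_force"])
E
```

```text
90 [40.2383  7.1531] r 50.4 rack [-102.5385  495.4057]
246 [ 527.1446 -234.0868] r 25.3 rack [-295.0497  -12.7326]
248 [409.8895 137.3533] r 38.3 rack [ 63.1517 140.2494]
310 [626.7288 -98.9243] r 25.1 rack [-150.8066  -98.6334]
172 [540.3861  81.9657] r 23.3 rack [20.7794  4.9678]
105 [556.7791  78.2514] r 19.9 rack [ 18.6846 -11.7093]
253 [557.9211 220.6308] r 24.7 rack [160.4921   1.0645]
149 [568.9352 218.895 ] r 22.3 rack [159.8407 -10.0662]
[0.5411 0.0412 0.0367] [-19.7131   0.2547] [ 0.6814 -0.2504  0.3137]
```

>>> send_rows:
  xyz:
    - [-0.002,-0.02,0]
    - [-0.003,-0.03,0]
    - [-0.003,-0.03,0.02]
    - [0,-0.02,0.03]
    - [0,-0.01,0.025]
  delta_rot:
    - [0,0,0]
    - [0,0,0]
    - [0,0,0]
    - [0,0,0]
    - [0,0,0]

```text
clock: 7.0
position: [0.5332, -0.0714, 0.1127]
ee_rot: [-0.0, 0.742, 0.671, -0.0]
contact_force: [0.9, 0.6, -0.4]
width: 0.0199
gripper_force: 0.0
```

>>> send_rows:
  xyz:
    - [0.02,-0.006,0]
    - [0.03,-0.01,0]
    - [0.03,-0.01,0]
    - [0.014,-0.006,0]
    - [0,0,0]
  delta_rot:
    - [0,0,0]
    - [0,0,0]
    - [0,0,0]
    - [0,0,0]
    - [0,0,0]
  gripper: 0.085

```text
clock: 7.5
position: [0.6291, -0.1027, 0.1113]
ee_rot: [0.0, 0.741, 0.671, 0.0]
contact_force: [-0.1, 0.9, 0.9]
width: 0.0852
gripper_force: 0.0
```

>>> send_rows:
  xyz:
    - [-0.002,0.002,-0.02]
    - [0,0,-0.03]
    - [0,0,-0.02]
    - [0,0,-0.003]
    - [0,0,0]
  delta_rot:
    - [0,0,0]
    - [0,0,0]
    - [0,0,0]
    - [0,0,0]
    - [0,0,0]

```text
clock: 8.0
position: [0.6241, -0.0992, 0.0385]
ee_rot: [-0.001, 0.741, 0.672, -0.0]
contact_force: [0.3, 0.2, -0.0]
width: 0.0852
gripper_force: 0.0
```

>>> send_rows:
  xyz:
    - [0,0,0]
    - [0,0,0]
    - [0,0,0]
    - [0,0,0]
    - [0,0,0]
  delta_rot:
    - [0,0,0]
    - [0,0,0]
    - [0,0,0]
    - [0,0,0]
    - [0,0,0]
  gripper: 0.048

```text
clock: 8.5
position: [0.6262, -0.0998, 0.0404]
ee_rot: [0.001, 0.741, 0.672, 0.001]
contact_force: [-0.0, 1.3, 6.7]
width: 0.0528
gripper_force: 22.9
```

>>> send_rows:
  xyz:
    - [-0.006,0.003,0]
    - [-0.012,0.007,0]
    - [-0.014,0.008,0]
    - [-0.014,0.009,0]
    - [-0.014,0.009,0]
    - [-0.014,0.009,0]
    - [-0.011,0.006,0]
    - [-0.006,0.003,0]
    - [-0.002,0.002,0]
    - [0,0,0]
  delta_rot:
    - [0,0,0]
    - [0,0,0]
    - [0,0,0]
    - [0,0,0]
    - [0,0,0]
    - [0,0,0]
    - [0,0,0]
    - [0,0,0]
    - [0,0,0]
    - [0,0,0]

```text
clock: 9.5
position: [0.5341, -0.0442, 0.0405]
ee_rot: [0.002, 0.741, 0.672, 0.001]
contact_force: [1.1, -1.1, 7.5]
width: 0.0526
gripper_force: 23.1
```

>>> send_rows:
  xyz:
    - [0,0,0]
    - [0,0,0]
    - [-0.001,-0.01,0]
    - [-0.0015,-0.015,0]
    - [-0.002,-0.02,0]
    - [-0.002,-0.02,0]
    - [-0.0012,-0.012,0]
    - [0,0,0]
  delta_rot:
    - [0,0,0]
    - [0,0,0]
    - [0,0,0]
    - [0,0,0]
    - [0,0,0]
    - [0,0,0]
    - [0,0,0]
    - [0,0,0]
  gripper: 0.066

```text
clock: 10.3
position: [0.5245, -0.1226, 0.0387]
ee_rot: [0.0, 0.742, 0.671, -0.0]
contact_force: [0.3, 0.5, 0.1]
width: 0.0659
gripper_force: 0.0
```

>>> send_rows:
  xyz:
    - [0,0,0]
    - [0,0,0]
    - [0,0,0]
    - [0,0,0]
  delta_rot:
    - [0,0,0]
    - [0,0,0]
    - [0,0,0]
    - [0,0,0]
  gripper: 0.02

```text
clock: 10.7
position: [0.5246, -0.1199, 0.0389]
ee_rot: [-0.0, 0.741, 0.672, 0.0]
contact_force: [0.2, 0.1, -1.2]
width: 0.02
gripper_force: 0.0
```

```bash
python3 - <<'E'
from h import *
cans(grab("scene")); print(); cans(grab("top")); s=readout.get_state(); print(s["position"],rk(s["position"]),s["contact_force"])
E
```

```text
78 [47.0193 -4.5914] r 43.9 rack [-113.5642  487.5098]
240 [ 526.8259 -232.4591] r 26.5 rack [-293.4609  -12.2564]
270 [535.1851 -44.6924] r 25.6 rack [-105.7789   -2.2307]
251 [410.2501 136.419 ] r 38.5 rack [ 62.2571 139.7992]
184 [540.4964  81.661 ] r 22.4 rack [20.4869  4.8283]
106 [556.3442  79.2384] r 20.2 rack [ 19.6243 -11.1801]
252 [558.0039 220.6038] r 24.7 rack [160.4733   0.9795]
142 [569.5037 220.752 ] r 22.5 rack [161.7443 -10.4506]

73 [576.9518 217.4375] r 17.0 rack [159.1735 -18.1868]
324 [559.9757 217.9926] r 25.1 rack [158.0672  -1.238 ]
68 [562.7269  78.0786] r 14.7 rack [ 19.0937 -17.6456]
225 [546.5312  83.2224] r 20.0 rack [22.6305 -1.0251]
559 [535.0664 -45.2319] r 25.0 rack [-106.3273   -2.1652]
103 [543.8082 221.2073] r 19.9 rack [159.687  15.166]
83 [527.7856  83.4616] r 16.1 rack [21.037  17.6539]
[ 0.5247 -0.1201  0.0389] [-181.8337    0.8424] [-0.0801  0.1884 -0.0728]
```

>>> send_rows:
  xyz:
    - [0.0024,0.014,-0.001]
    - [0.0014,0.014,-0.001]
    - [0.0008,0.008,0]
    - [0.001,0.01,0]
    - [0.001,0.01,0]
    - [0.001,0.01,0]
    - [0.001,0.01,0]
    - [0.001,0.01,0]
    - [0.001,0.01,0]
    - [0,0,0]
  delta_rot:
    - [0,0,0]
    - [0,0,0]
    - [0,0,0]
    - [0,0,0]
    - [0,0,0]
    - [0,0,0]
    - [0,0,0]
    - [0,0,0]
    - [0,0,0]
    - [0,0,0]

```text
clock: 11.8
position: [0.5352, -0.0231, 0.0369]
ee_rot: [-0.0, 0.741, 0.672, 0.0]
contact_force: [-0.3, -0.0, 0.9]
width: 0.0202
gripper_force: 0.0
```

```bash
python3 - <<'E'
from h import *
cans(grab("scene")); s=readout.get_state(); print(s["position"],rk(s["position"]),s["contact_force"])
E
```

```text
86 [43.2769  0.8253] r 50.6 rack [-108.539   491.7635]
236 [ 526.6255 -233.4406] r 25.6 rack [-294.4574  -12.1528]
260 [410.2962 135.2186] r 39.1 rack [ 61.067  139.6361]
279 [539.4167  13.1897] r 25.2 rack [-47.7612  -0.7869]
177 [539.386   81.0975] r 23.1 rack [19.8177  5.8782]
102 [556.3665  77.8546] r 19.2 rack [ 18.2493 -11.3376]
249 [557.7473 220.278 ] r 24.6 rack [160.124   1.203]
140 [569.3851 219.4155] r 21.5 rack [160.4026 -10.4631]
[ 0.5351 -0.0237  0.0369] [-84.8631  -0.1373] [-0.5151 -0.5778  0.165 ]
```

>>> send_rows:
  xyz:
    - [0.001,0.01,0]
    - [0.001,0.01,0]
    - [0.001,0.01,0]
    - [0.001,0.01,0]
    - [0.001,0.01,0]
    - [0.001,0.01,0]
    - [0.0008,0.008,0]
    - [0,0,0]
  delta_rot:
    - [0,0,0]
    - [0,0,0]
    - [0,0,0]
    - [0,0,0]
    - [0,0,0]
    - [0,0,0]
    - [0,0,0]
    - [0,0,0]

```text
clock: 12.65
position: [0.5421, 0.0437, 0.0373]
ee_rot: [0.001, 0.74, 0.672, -0.0]
contact_force: [-0.3, -4.7, 5.7]
width: 0.0199
gripper_force: 0.6
```

```bash
python3 - <<'E'
from h import *
cans(grab("scene")); s=readout.get_state(); print(s["position"],rk(s["position"]),s["contact_force"])
E
```

```text
88 [42.8549  6.4789] r 48.9 rack [-102.9538  492.7358]
243 [ 527.0007 -233.352 ] r 25.1 rack [-294.3326  -12.5176]
260 [410.0091 136.9086] r 38.5 rack [ 62.7208 140.0869]
388 [544.9354 109.1933] r 49.4 rack [48.3208  3.1005]
115 [558.2714  79.6479] r 21.1 rack [ 20.2202 -13.0581]
126 [561.9293 133.0346] r 21.4 rack [ 73.708  -11.4826]
254 [558.6676 220.6345] r 24.5 rack [160.5687   0.322 ]
142 [569.9715 219.6774] r 21.3 rack [160.7205 -11.0212]
[0.5421 0.0437 0.0372] [-17.1312  -0.4844] [-1.2647 -4.2807  4.4388]
```

>>> send_rows:
  xyz:
    - [-0.002,-0.02,0]
    - [-0.003,-0.03,0]
    - [-0.003,-0.03,0.02]
    - [-0.003,-0.04,0.03]
    - [-0.004,-0.045,0.025]
    - [0,-0.03,0]
  delta_rot:
    - [0,0,0]
    - [0,0,0]
    - [0,0,0]
    - [0,0,0]
    - [0,0,0]
    - [0,0,0]

```text
clock: 13.3
position: [0.5292, -0.1517, 0.1141]
ee_rot: [0.003, 0.741, 0.671, 0.002]
contact_force: [1.3, 0.7, -0.0]
width: 0.0201
gripper_force: 0.0
```

>>> send_rows:
  xyz:
    - [0,-0.03,0]
    - [0,-0.03,0]
    - [0,-0.02,0]
    - [0,0,0]
    - [0,0,0]
  delta_rot:
    - [0,0,0]
    - [0,0,0]
    - [0,0,0]
    - [0,0,0]
    - [0,0,0]
  gripper: 0.085

```text
clock: 13.8
position: [0.527, -0.2287, 0.1103]
ee_rot: [-0.001, 0.741, 0.671, 0.001]
contact_force: [0.3, -0.2, 0.2]
width: 0.0852
gripper_force: 0.0
```

>>> send_rows:
  xyz:
    - [0,-0.005,-0.02]
    - [0,0,-0.03]
    - [0,0,-0.02]
    - [0,0,-0.003]
    - [0,0,0]
  delta_rot:
    - [0,0,0]
    - [0,0,0]
    - [0,0,0]
    - [0,0,0]
    - [0,0,0]

```text
clock: 14.3
position: [0.527, -0.2334, 0.0377]
ee_rot: [-0.001, 0.741, 0.672, 0.0]
contact_force: [0.2, 0.4, 0.1]
width: 0.0847
gripper_force: 0.0
```

>>> send_rows:
  xyz:
    - [0,0,0]
    - [0,0,0]
    - [0,0,0]
    - [0,0,0]
    - [0,0,0]
  delta_rot:
    - [0,0,0]
    - [0,0,0]
    - [0,0,0]
    - [0,0,0]
    - [0,0,0]
  gripper: 0.048

```text
clock: 14.8
position: [0.5279, -0.2352, 0.0394]
ee_rot: [0.001, 0.741, 0.672, 0.001]
contact_force: [-0.8, 1.6, 6.0]
width: 0.0524
gripper_force: 21.5
```

>>> send_rows:
  xyz:
    - [0.0005,0.008,0]
    - [0.0005,0.016,0]
    - [0.0005,0.02,0]
    - [0.0005,0.02,0]
    - [0.0005,0.02,0]
    - [0.0005,0.02,0]
    - [0.0005,0.02,0]
    - [0.0005,0.02,0]
    - [0.0005,0.02,0]
    - [0.0005,0.016,0]
    - [0,0.008,0]
    - [0,0.003,0]
  delta_rot:
    - [0,0,0]
    - [0,0,0]
    - [0,0,0]
    - [0,0,0]
    - [0,0,0]
    - [0,0,0]
    - [0,0,0]
    - [0,0,0]
    - [0,0,0]
    - [0,0,0]
    - [0,0,0]
    - [0,0,0]

```text
clock: 16.0
position: [0.5343, -0.0448, 0.0399]
ee_rot: [0.003, 0.74, 0.672, 0.001]
contact_force: [0.6, -4.9, 8.0]
width: 0.0525
gripper_force: 22.9
```

>>> send_rows:
  xyz:
    - [0,0,0]
    - [0,0,0]
  delta_rot:
    - [0,0,0]
    - [0,0,0]

```text
clock: 16.2
position: [0.5343, -0.0449, 0.0398]
ee_rot: [0.003, 0.741, 0.672, 0.001]
contact_force: [0.0, -2.6, 7.9]
width: 0.0522
gripper_force: 22.9
```

>>> send_rows:
  xyz:
    - [0,0,0]
    - [0,0,0]
    - [-0.001,-0.01,0]
    - [-0.0015,-0.015,0]
    - [-0.002,-0.02,0]
    - [-0.002,-0.02,0]
    - [-0.0012,-0.012,0]
    - [0,0,0]
  delta_rot:
    - [0,0,0]
    - [0,0,0]
    - [0,0,0]
    - [0,0,0]
    - [0,0,0]
    - [0,0,0]
    - [0,0,0]
    - [0,0,0]
  gripper: 0.066

```text
clock: 17.0
position: [0.5243, -0.1232, 0.0379]
ee_rot: [0.0, 0.742, 0.671, -0.0]
contact_force: [0.8, 0.4, 0.2]
width: 0.0661
gripper_force: 0.0
```

>>> send_rows:
  xyz:
    - [0,0,0]
    - [0,0,0]
    - [0,0,0]
    - [0,0,0]
  delta_rot:
    - [0,0,0]
    - [0,0,0]
    - [0,0,0]
    - [0,0,0]
  gripper: 0.02

```text
clock: 17.4
position: [0.5245, -0.1204, 0.0381]
ee_rot: [-0.0, 0.741, 0.672, 0.0]
contact_force: [0.2, 0.6, -0.6]
width: 0.0199
gripper_force: 0.0
```

```bash
python3 - <<'E'
from h import *
cans(grab("scene")); print(); cans(grab("top")); s=readout.get_state(); print(s["position"],rk(s["position"]),s["contact_force"])
E
```

```text
82 [48.7489 -1.6137] r 42.2 rack [-110.4317  486.0795]
261 [533.011  -63.2523] r 25.0 rack [-124.4621   -1.8803]
252 [410.119  138.5798] r 39.3 rack [ 64.3946 140.1409]
417 [545.3373 108.5611] r 48.8 rack [47.7309  2.6387]
112 [558.571   79.8743] r 20.7 rack [ 20.4748 -13.3342]
123 [561.4052 132.5519] r 21.6 rack [ 73.1764 -11.0081]
252 [556.9902 220.6758] r 24.6 rack [160.4459   1.9953]
146 [568.147  220.8407] r 22.4 rack [161.7001  -9.0918]

68 [576.011  216.3644] r 17.6 rack [158.0136 -17.3553]
325 [559.6241 218.0367] r 24.9 rack [158.0768  -0.8838]
68 [567.9722 129.1441] r 17.0 rack [ 70.4265 -17.8765]
76 [562.582   78.9363] r 15.5 rack [ 19.9331 -17.4176]
321 [550.0159 131.1238] r 25.7 rack [70.6424  0.1869]
231 [546.9261  83.3896] r 20.4 rack [22.8354 -1.4017]
572 [532.9774 -63.0071] r 25.6 rack [-124.2214   -1.8229]
100 [543.7267 220.9658] r 20.0 rack [159.4387  15.2236]
108 [534.8387 132.7932] r 19.9 rack [70.821  15.4544]
79 [529.5945  83.5443] r 15.7 rack [21.2961 15.8618]
86 [405.0759 139.8174] r 35.7 rack [ 65.1336 145.2806]
[ 0.5245 -0.1206  0.0381] [-182.3412    0.9535] [-1.5702  0.545  -0.4435]
```

>>> send_rows:
  xyz:
    - [0.002,0.01,-0.001]
    - [0.0014,0.008,0]
    - [0.0008,0.008,0]
    - [0.001,0.01,0]
    - [0.001,0.01,0]
    - [0.001,0.01,0]
    - [0.001,0.01,0]
    - [0.001,0.01,0]
    - [0.001,0.01,0]
    - [0.001,0.01,0]
    - [0,0,0]
  delta_rot:
    - [0,0,0]
    - [0,0,0]
    - [0,0,0]
    - [0,0,0]
    - [0,0,0]
    - [0,0,0]
    - [0,0,0]
    - [0,0,0]
    - [0,0,0]
    - [0,0,0]
    - [0,0,0]

```text
clock: 18.6
position: [0.5356, -0.0235, 0.037]
ee_rot: [-0.0, 0.741, 0.672, 0.0]
contact_force: [-1.1, -0.5, 0.8]
width: 0.0201
gripper_force: 0.0
```

```bash
python3 - <<'E'
from h import *
cans(grab("scene")); s=readout.get_state(); print(s["position"],rk(s["position"]),s["contact_force"])
E
```

```text
85 [44.5483  3.0535] r 47.1 rack [-106.1973  490.7159]
233 [409.6659 137.1976] r 38.4 rack [ 62.9749 140.4567]
276 [539.2862  13.7727] r 25.6 rack [-47.1938  -0.6   ]
394 [544.695  107.9391] r 48.9 rack [47.0491  3.2172]
110 [557.2288  79.5527] r 20.4 rack [ 20.0236 -12.0298]
122 [562.2421 132.0181] r 20.4 rack [ 72.7268 -11.8931]
254 [558.9257 220.5347] r 24.6 rack [160.4946   0.0554]
142 [570.2892 220.1676] r 21.7 rack [161.2395 -11.2894]
[ 0.5356 -0.0241  0.037 ] [-85.2734  -0.6105] [-0.0434 -0.5256 -0.0522]
```

Push another 75 mm, with a check near the end.

>>> send_rows:
  xyz:
    - [0.001,0.01,0]
    - [0.001,0.01,0]
    - [0.001,0.01,0]
    - [0.001,0.01,0]
    - [0.001,0.01,0]
    - [0.001,0.01,0]
    - [0.0008,0.008,0]
    - [0,0,0]
  delta_rot:
    - [0,0,0]
    - [0,0,0]
    - [0,0,0]
    - [0,0,0]
    - [0,0,0]
    - [0,0,0]
    - [0,0,0]
    - [0,0,0]

```text
clock: 19.45
position: [0.5431, 0.0435, 0.0376]
ee_rot: [0.001, 0.741, 0.672, 0.0]
contact_force: [1.2, -2.4, 1.0]
width: 0.0201
gripper_force: 0.9
```

```bash
python3 - <<'E'
from h import *
im=grab("scene");cans(im); s=readout.get_state(); print(s["position"],rk(s["position"]),s["contact_force"]);save(im,"scene2.png",crop=(190,110,400,290),s=3.3)
E
```

```text
90 [42.9106  3.9912] r 46.6 rack [-105.4242  492.4373]
255 [409.549  137.6887] r 38.9 rack [ 63.4521 140.6211]
182 [541.8715  82.2721] r 23.1 rack [21.2295  3.5194]
112 [558.8037  80.1206] r 21.3 rack [ 20.7426 -13.5417]
196 [548.1621 133.0014] r 24.4 rack [72.3298  2.2153]
133 [562.2394 133.3597] r 21.5 rack [ 74.0618 -11.7594]
230 [552.5446 185.8266] r 24.5 rack [125.3297   3.0149]
123 [564.2883 184.2808] r 21.9 rack [124.9386  -8.8235]
260 [558.3774 238.1997] r 24.6 rack [178.0213   2.3269]
151 [570.409  237.1604] r 22.8 rack [178.1624  -9.7485]
[0.543  0.0434 0.0374] [-17.3686  -1.4432] [ 0.6355 -1.6633  1.8653]
```

View pics/scene2.png

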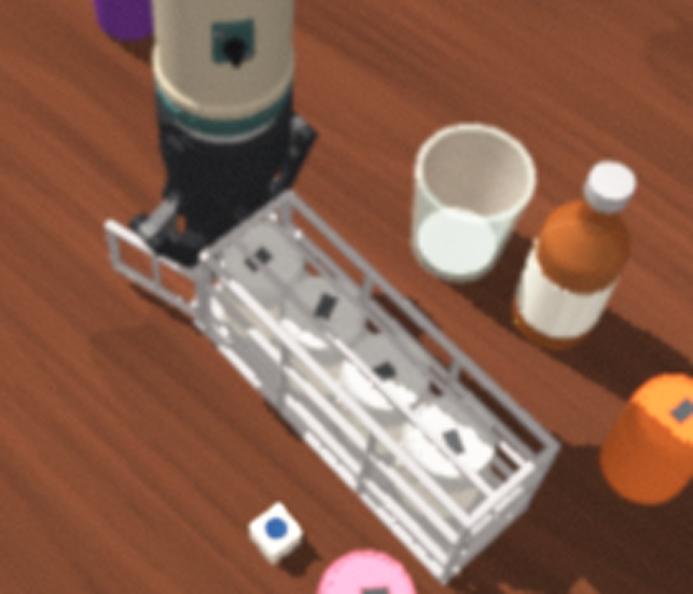

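All four cans are in line under the roof, from (262,260) to (455,440). The last one needs about 8 mm more.

>>> send_rows:
  xyz:
    - [0.0003,0.003,0]
    - [0.0003,0.003,0]
    - [0.0003,0.0025,0]
    - [0,0,0]
  delta_rot:
    - [0,0,0]
    - [0,0,0]
    - [0,0,0]
    - [0,0,0]

```text
clock: 19.9
position: [0.544, 0.0447, 0.0388]
ee_rot: [0.005, 0.74, 0.673, -0.003]
contact_force: [-3.4, -24.6, 14.6]
width: 0.0202
gripper_force: 1.0
```

```bash
python3 - <<'E'
from h import *
im=grab("scene");cans(im); s=readout.get_state(); print(s["position"],rk(s["position"]),s["contact_force"])
E
```

```text
85 [42.91    8.1741] r 46.3 rack [-101.2614  492.8465]
240 [409.7914 137.4485] r 38.0 rack [ 63.2368 140.3564]
390 [550.2422 108.879 ] r 49.4 rack [48.5265 -2.2116]
118 [557.9868  80.7156] r 22.2 rack [ 21.2549 -12.6706]
135 [561.4888 134.0091] r 21.0 rack [ 74.6347 -10.9489]
488 [555.807  213.1166] r 50.4 rack [152.8074   2.4344]
123 [565.2147 186.1219] r 20.5 rack [126.8614  -9.5656]
148 [571.3013 239.0923] r 22.1 rack [180.1722 -10.4477]
[0.5441 0.0448 0.0389] [-15.8294  -2.3208] [ -3.6473 -23.7222  13.451 ]
```

The fingers are against the roof bar above the mouth, so the gate will push the last few millimetres. I'll back off and go around the outside of the gate.

>>> send_rows:
  xyz:
    - [-0.001,-0.01,0]
    - [-0.002,-0.02,0]
    - [-0.003,-0.03,0]
    - [-0.003,-0.03,0.03]
    - [-0.003,-0.03,0.04]
    - [0.03,0,0.01]
    - [0.04,0.0,0]
    - [0,0,0]
  delta_rot:
    - [0,0,0]
    - [0,0,0]
    - [0,0,0]
    - [0,0,0]
    - [0,0,0]
    - [0,0,0]
    - [0,0,0]
    - [0,0,0]

```text
clock: 20.75
position: [0.6067, -0.0689, 0.1173]
ee_rot: [0.002, 0.741, 0.671, 0.003]
contact_force: [0.3, 0.5, -0.4]
width: 0.0203
gripper_force: 0.0
```

```bash
python3 - <<'E'
from h import *
im=grab("scene");cans(im); s=readout.get_state(); print(s["position"],rk(s["position"]),s["contact_force"],s["ee_rot"])
save(im,"scene3.png",crop=(190,110,400,290),s=3.3)
h=np.array([-4,-36.])
for r in(45,):
  for q in(2.05,1.8,1.6,1.4,1.2,1.,.8,.6,.4,.2,.1,0,-.05):
    c,sn=np.cos(q),np.sin(q); p=h+r*np.array([-sn,c])-(3+11*abs(c)+14.5*abs(sn))*np.array([c,sn])
    w=O+(p[0]*U+p[1]*V)/1e3; print(q,p,w)
E
```

```text
77 [43.9462 -0.7745] r 46.3 rack [-110.0658  490.9411]
256 [410.6425 136.117 ] r 38.8 rack [ 61.9949 139.3792]
394 [546.0775 109.2933] r 49.0 rack [48.5319  1.9737]
120 [555.6324  81.0275] r 21.5 rack [ 21.3353 -10.297 ]
137 [562.4802 133.5131] r 20.6 rack [ 74.2379 -11.9841]
226 [553.1067 186.5212] r 24.6 rack [126.0759   2.5233]
120 [565.0155 184.9142] r 21.4 rack [125.64    -9.4853]
227 [558.7246 238.6493] r 24.8 rack [178.5026   2.0253]
145 [571.7179 239.3003] r 21.8 rack [180.4199 -10.842 ]
235 [661.8108 263.3517] r 20.6 rack [213.1579 -98.1526]
[ 0.6031 -0.0683  0.1164] [-122.5961  -72.0802] [-0.6004 -0.4703 -0.6097] [-0.0002  0.741   0.6715  0.0007]
2.05 [-34.2771 -75.3284] [0.6149 0.0193]
1.8 [-43.3654 -65.331 ] [0.6041 0.0113]
1.6 [-48.4606 -55.1214] [0.5934 0.0072]
1.4 [-51.6016 -47.2314] [0.5853 0.0048]
1.2 [-53.3703 -38.8012] [0.5767 0.0039]
1.0 [-53.2907 -29.479 ] [0.5674 0.0049]
0.8 [-50.9575 -19.7596] [0.558  0.0082]
0.6 [-46.1352 -10.3029] [0.549  0.0139]
0.4 [-38.8197  -1.8648] [0.5414 0.022 ]
0.2 [-29.2694   4.7929] [0.5357 0.0321]
0.1 [-23.8082   7.2385] [0.5338 0.0378]
0 [-18.   9.] [0.5326 0.0438]
-0.05 [-16.4435   9.679 ] [0.5321 0.0454]
```

View pics/scene3.png

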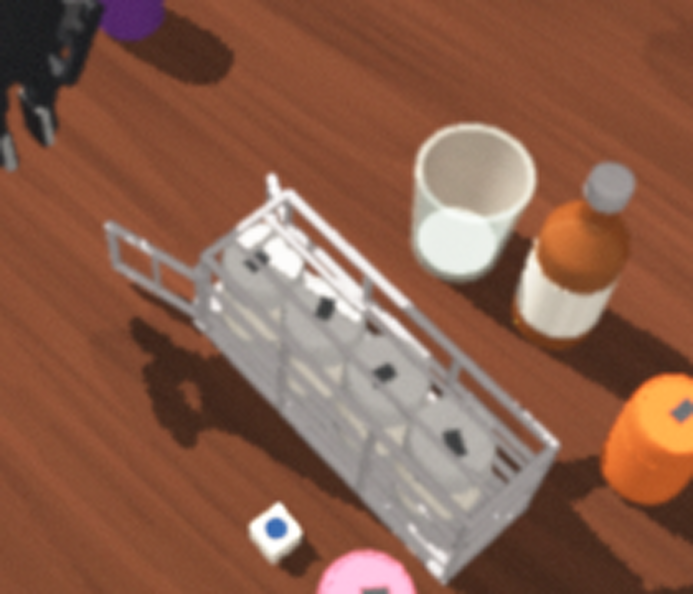

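The gate is still open at (110,230)–(200,290), with all four cans upright in line inside. I'll bring the closed fingers down outside it.

>>> send_rows:
  xyz:
    - [0.02,0.02,0]
    - [0.017,0.03,0]
    - [0,0.018,-0.02]
    - [0,0,-0.035]
    - [0,0,-0.022]
    - [0,0,0]
  delta_rot:
    - [0,0,0]
    - [0,0,0]
    - [0,0,0]
    - [0,0,0]
    - [0,0,0]
    - [0,0,0]
  gripper: 0.0

```text
clock: 21.4
position: [0.6334, 0.0007, 0.0357]
ee_rot: [-0.004, 0.741, 0.672, -0.003]
contact_force: [-1.0, -0.2, 0.4]
width: -0.0
gripper_force: 0.0
```

>>> send_rows:
  xyz:
    - [-0.016,0.005,0.002]
    - [-0.015,0.005,0]
    - [-0.0107,-0.004,0]
    - [-0.008,-0.0025,0]
    - [-0.0086,-0.001,0]
    - [-0.0093,0.001,0]
    - [-0.0094,0.0033,0]
    - [-0.009,0.0057,0]
    - [-0.0076,0.008,0]
    - [0,0,0]
  delta_rot:
    - [0,0,0]
    - [0,0,0]
    - [0,0,0]
    - [0,0,0]
    - [0,0,0]
    - [0,0,0]
    - [0,0,0]
    - [0,0,0]
    - [0,0,0]
    - [0,0,0]

```text
clock: 22.4
position: [0.5428, 0.0213, 0.0418]
ee_rot: [-0.001, 0.74, 0.672, -0.001]
contact_force: [1.2, -0.4, 0.1]
width: -0.0005
gripper_force: 0.0
```

```bash
python3 - <<'E'
from h import *
im=grab("scene"); s=readout.get_state(); print(s["position"],rk(s["position"]),s["contact_force"])
save(im,"scene4.png",crop=(190,110,340,240),s=4)
E
```

```text
[0.5438 0.0208 0.0419] [-39.7482  -4.3907] [ 0.6124 -0.2476 -0.1264]
```

View pics/scene4.png

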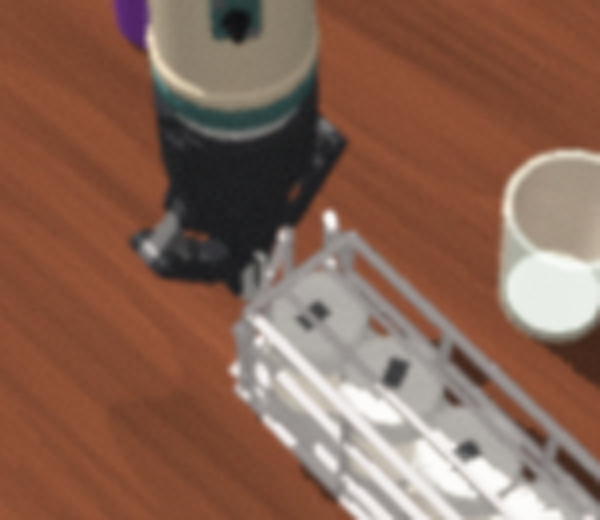

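The gate is nearly shut, with its end at (285,240), and the cans are clear. I'll tilt the fingertips forward to clear the roof bar and finish the swing.

>>> send_rows:
  xyz:
    - [0,0,0]
    - [-0.004,0.006,0]
    - [-0.004,0.006,0]
    - [-0.002,0.005,0]
    - [-0.001,0.004,0]
    - [0,0.003,0]
    - [0,0,0]
  delta_rot:
    - [8,-0.8,0]
    - [0,0,0]
    - [0,0,0]
    - [0,0,0]
    - [0,0,0]
    - [0,0,0]
    - [0,0,0]

```text
clock: 23.15
position: [0.5336, 0.045, 0.042]
ee_rot: [-0.047, 0.739, 0.671, 0.052]
contact_force: [0.9, -1.5, -1.4]
width: -0.0001
gripper_force: 0.5
```

```bash
python3 - <<'E'
from h import *
im=grab("scene"); s=readout.get_state(); print(s["position"],rk(s["position"]),s["contact_force"]);cans(im)
E
```

```text
[0.5335 0.0449 0.042 ] [-16.8085   8.1549] [-0.5806 -0.4835  0.1206]
93 [41.7791  0.8847] r 48.1 rack [-108.6263  493.2599]
253 [409.2565 136.8103] r 38.8 rack [ 62.5494 140.8263]
652 [552.6031 138.138 ] r 76.9 rack [77.8757 -1.7026]
115 [559.3088  85.403 ] r 21.1 rack [ 26.049  -13.5282]
127 [562.6409 137.668 ] r 20.5 rack [ 78.3886 -11.738 ]
122 [566.5033 190.9623] r 20.8 rack [131.8044 -10.3751]
260 [558.8411 244.1786] r 24.3 rack [184.0168   2.4496]
146 [572.1161 242.8523] r 21.1 rack [183.9938 -10.8913]
```

>>> send_rows:
  xyz:
    - [0.0002,0.002,0]
    - [0.0002,0.002,0]
    - [0,0,0]
  delta_rot:
    - [0,0,0]
    - [0,0,0]
    - [0,0,0]

```text
clock: 23.5
position: [0.5337, 0.0481, 0.0419]
ee_rot: [-0.047, 0.739, 0.67, 0.052]
contact_force: [-0.8, -1.4, -0.5]
width: 0.0001
gripper_force: 1.2
```

>>> send_rows:
  xyz:
    - [0.0002,0.0015,0]
    - [0.0002,0.0015,0]
    - [0,0,0]
  delta_rot:
    - [0,0,0]
    - [0,0,0]
    - [0,0,0]

```text
clock: 23.8
position: [0.5337, 0.0489, 0.0419]
ee_rot: [-0.046, 0.739, 0.671, 0.05]
contact_force: [-2.5, -9.7, 2.2]
width: 0.0002
gripper_force: 4.9
```

>>> send_rows:
  xyz:
    - [-0.001,-0.01,0]
    - [-0.003,-0.03,0]
    - [-0.004,-0.04,0.02]
    - [-0.004,-0.04,0.03]
    - [0,-0.04,0.04]
    - [0,-0.02,0.03]
    - [0,0,0]
  delta_rot:
    - [0,0,0]
    - [0,0,0]
    - [0,0,0]
    - [0,0,0]
    - [0,0,0]
    - [0,0,0]
    - [0,0,0]

```text
clock: 24.5
position: [0.5262, -0.1281, 0.1617]
ee_rot: [-0.042, 0.74, 0.669, 0.055]
contact_force: [0.3, -0.2, 0.1]
width: 0.0001
gripper_force: 0.0
```

```bash
python3 - <<'E'
from h import *
cans(grab("scene"));im=grab("top"); cans(im)
a=im["color"][150:245,200:330]; cv2.imwrite("pics/fin.png",cv2.resize(a,None,fx=6,fy=6,interpolation=cv2.INTER_CUBIC)[...,::-1])
h=np.array([-4,-36.])
for q in(0,.1):
  for r in(0,70):
    p=h+r*np.array([-np.sin(q),np.cos(q)]); w=O+(p[0]*U+p[1]*V)/1e3; u,v=proj(im,np.r_[w,.071]); print(q,r,(u-200)*6,(v-150)*6)
E
```

```text
63 [50.9421 -4.2406] r 39.8 rack [-112.8317  483.6401]
255 [409.6599 136.0007] r 39.4 rack [ 61.7831 140.3457]
219 [545.3828  88.1629] r 24.7 rack [27.4351  0.6005]
122 [559.688   87.8753] r 22.3 rack [ 28.5464 -13.6641]
474 [551.9183 167.348 ] r 50.5 rack [106.8785   1.8328]
127 [560.1682 139.5516] r 22.4 rack [80.0217 -9.0932]
120 [567.1111 194.0913] r 21.5 rack [134.9779 -10.6743]
258 [560.4424 245.908 ] r 24.7 rack [185.8943   1.025 ]
146 [570.6082 245.6141] r 23.3 rack [186.595   -9.1207]
306 [660.5577 262.7744] r 22.0 rack [212.461 -96.962]
66 [578.9896 242.4189] r 17.0 rack [184.234  -17.7741]
653 [553.7516 219.0393] r 52.0 rack [158.5009   5.0586]
74 [568.561  138.0687] r 17.6 rack [ 79.3658 -17.5906]
91 [563.3854  86.1166] r 19.0 rack [ 27.1574 -17.5155]
642 [548.2735 114.6692] r 49.8 rack [54.0966  0.3134]
105 [545.0996 245.6258] r 19.1 rack [184.1145  16.2665]
121 [540.735  192.9971] r 20.5 rack [131.312   15.4684]
101 [536.4103 141.7375] r 19.9 rack [79.8759 14.7642]
77 [530.428   87.9946] r 18.0 rack [25.8064 15.4671]
0 0 420.23377029508333 202.64320095978502
0 70 392.7673414642012 432.2696364307381
0.1 0 420.23377029508333 202.64320095978502
0.1 70 415.9700478096628 433.89257267308716
```

View pics/fin.png

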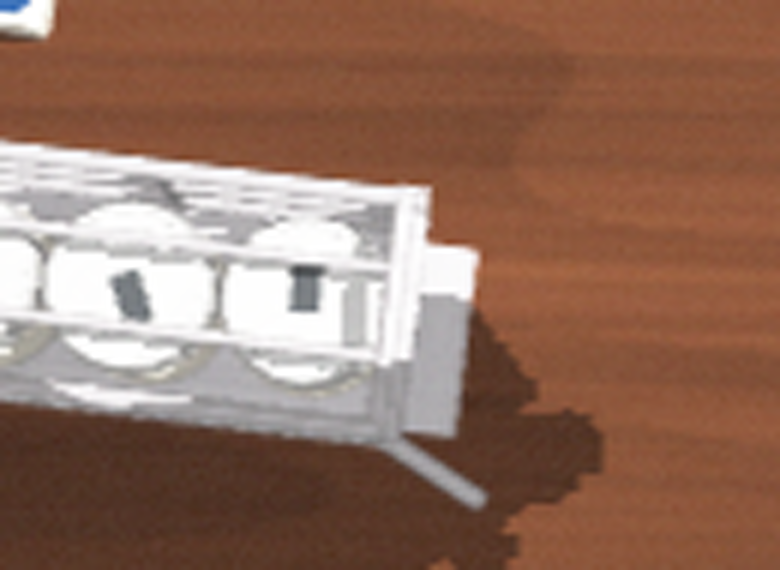

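The gate lies parallel to the mouth bar. Its edge runs from (428,190) to (402,430), where a fully shut gate would be, and all the cans are behind it.

```bash
python3 -c "
from rig import order
print(order.sign_off())"
```

```text
the job is handed in; nothing more can be done
None
```

All four cans are upright in single file in the rack, the gate is shut with the arm clear, and the job is handed in at about 25 s; the sign-off gave no verdict.

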